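Weigh one cucumber from the sample bin and close the bin

ROBOT

A 6-joint arm with a two-finger parallel gripper is mounted at the origin on the work surface. World frame = base frame: x ahead of the robot, y to its left, z up, the work surface at z = 0. Lengths are in m, angles in rad, forces in N, time in s.
With the tool pointing down it reaches from about 0.325 to 0.85 m from the base axis. Payload 4.4 kg.
Tool frame: the origin (TCP) lies midway between the tips of the shut fingers; the grasp point (between the pads) lies hold_point_z behind it (hold_point_z is the distance from the TCP to the grasp point, in m); z points along the fingers, y is the direction in which the jaws open and shut (so a half turn about z gives the same grasp; the last joint's range is limited). The gripper opens to 94 mm and grips with 3 to 60 N. Pads are 16 mm wide; open, the fingers measure 119 mm over their backs; the gripper's body (75 mm by 177 mm) begins 78 mm behind the grasp point.
Start: joints at [-1.48, 0.207, 1.542, -0, 1.393, -0.15], TCP at [0.137, -0.558, 0.205] pointing down, gripper open.
Joint ranges: [-2.73, 2.73], [-0.86, 2.22], [0.23, 2.46], [-1.11, 4.25], [0.08, 2.63], [-2.82, 2.82]. Speed limits (rad/s): [2.79, 2.79, 3.14, 3.14, 3.14, 3.14].

INTERFACE

Orientations are given as a rotation vector (axis times angle).
In Python, from workcell import * gives the robot as it stands.
- The arm moves only by the tool step_arm, never from a script. Its argument "commands" is one flat list of numbers, 7 for each row, row after row: the gripper's target within -1 to 1 (shut at 1, half-way at 0, fully open at -1), then the shift along the tool's x, y, z in mm, then the turn, a rotation vector about the tool's x, y, z in rad. A call has exactly 10 rows; each row is the pose to reach, as a shift and turn from the pose commanded when the call began, along the tool's axes at that moment; what a row does not reach only later rows make up. A row lasts 1/10 s, in which the tool goes at most 50 mm and 8.59 degrees, less where a joint would pass 70% of its speed; a pose out of reach is approached as far as the arm can. A call with a gripper value outside its range is refused whole. The fingers move at their own pace and stop on an object; "squeeze" is the grip in N (left out, the last holds). Time passes only in rows, so rows that repeat a pose let the fingers close, or fill a call up. It gives the time, the measured TCP pose, the force and the opening at its end, in the units of the state.
- sense(): the state, without advancing time (a new reading comes with each control period).
- grab_frame(name): name is "scene" or "top" or "wrist"; returns the picture (480x640x3 uint8, red, green, blue); there is no depth.
- camera_params(name): a dict with "camera_matrix" (3x3 intrinsics, pixels), "dist_coeffs" ([k1, k2, p1, p2, k3] as OpenCV has them; the pictures are not rectified), "pose" (4x4, takes a point from camera to world coordinates); the wrist camera has in their place "T_tool_cam" (4x4, takes a point from camera to tool coordinates, whose origin is the TCP and whose axes are the flange's). Camera axes: x right, y down, z forward; pixel columns grow to the right and rows downward; lengths in m; the calibration is good to about 2 mm. A picture is of the moment at which its call begins: read the wrist's pose just before it. camera_params takes no time and is no camera call.
- job_done(): hands the job in, once; it reports no verdict.
The state is a dict: "clock": time; "qpos": joint angles; "qvel": joint speeds; "tau": joint torques, N m; "position": TCP position; "tcp_rot": TCP orientation; "ft_force": force on the tool from outside, world axes, zero at the start; "ft_torque": the same for the moment, N m; "finger_gap": finger opening in m.
Only numpy, scipy, OpenCV 4.12 (cv2) and the standard library are available. Lean on these libraries where they do the work, as an engineer would, in place of code of your own. Each camera call takes 0.05 s, during which the arm holds its last target.

TASK

Take the one long cucumber out of the open sample bin and lay it down gently, lengthwise and flat, in the middle of the balance's weighing tray, leaving the other produce in the bin and the other things on the bench alone. Then break the locked lid stay by pushing its knuckle pin through straight until the stay is clearly folded, and lower the bin's lid gently until it is fully shut.

Things in the scene. Friction and masses are not known exactly. Their poses are not given: they have to be found in the camera images.
- cucumber_center (a point): The long cucumber, dark green, 152 mm long, 38 mm thick, about 0.13 to 0.25 kg, lying in the bin; the only produce longer than 100 mm. Slightly bowed, so that it does not roll. The point is its centre half-way up, 19 mm over what it lies on. y is its length; z is up as it lies at the start; it bows in x: the axis runs 5 mm to -x of the point at its middle and 5 mm to +x at its ends (y = +-57 mm).
- courgette_center (a point): Short courgette in the bin, the same green, 94 mm long along its y, 36 mm thick; its centre, half-way up. It stays in the bin.
- potato_center (a point): Potato in the bin, 78 mm long along its y, 50 mm thick; its centre, half-way up. It stays in the bin.
- apple_center (a point): Apple in the bin, 62 mm across, 52 mm high; its centre, half-way up. It stays in the bin.
- onion_center (a point): Onion in the bin, 60 mm across, 50 mm high; its centre, half-way up. It stays in the bin.
- bin_floor (a point): Middle of the inner floor of the fixed, open steel sample bin, 8 mm over the bench; z up, front wall (towards the robot) at -x. Outside 280 x 280 mm, inside 264 x 264 mm, rim 80 mm over the bench. The lid's hinge line lies along x at y = -140 mm, z = +72 mm from this point.
- lid_mid (a point): Point on the lid's outer face, 210 mm from the hinge line, midway along x. The lid is a flat steel plate 284 x 284 mm, 10 mm thick, 0.35 kg; it starts open, leaning 10 degrees back beyond upright. z points out of its outer face (up when shut), y away from the hinge. The outer face is 10 mm off the plane through the hinge line; shut, it is 90 mm over the bench.
- lid (a joint): Lid angle (rad): 0 as it starts, locked open; grows as it closes; 1.745 fully shut. The hinge is stiff (friction about 0.75 N m) so that the lid stays where it is left; it takes 1 to 6 N near the free edge to move.
- knuckle_pin (a point): Black pin at the knuckle of the folding lid stay, a bar of 16 mm diameter along the bin's x, in front of the front wall. From this point it runs 36 mm towards the robot (with a 22 mm button) and 62 mm back to the stay's bars. Push it away from the lid and up (bin's +y, or +y and +z) 30 to 50 mm with about 6 N to break the stay; folding on, it swings over to +y and down.
- stay_foot (a point): Lower pivot of the stay, 16 mm in front of the bin's front wall. Two flat bars 14 mm wide run from here to the knuckle (132 mm) and on to the lid's side edge (104 mm), 160 mm from the hinge, in an upright plane 12 to 26 mm in front of the wall.
- stay (a joint): Fold of the stay at its knuckle (rad): 0 locked, sagging 0.2 past straight towards hinge and bench so that the lid cannot close; 0.2 straight; clearly broken above 0.5; about 3.0 with the lid shut. As it breaks the lid opens a hair, then starts to close with it.
- tray (a point): Middle of the inner floor of the shallow steel weighing tray on the fixed balance, 59 mm over the bench; y is the tray's length, x its width, z up. Inside 192 x 112 mm, walls 4 mm thick standing 10 mm above its floor. The balance below is 190 x 210 mm and 45 mm high and reaches 115 mm to -x of this point.
- reagent_center (a point): Brown reagent bottle standing on the bench, 68 mm across, 150 mm high; its centre. Leave it alone.
- tube_rack_center (a point): Blue rack with tubes, 100 x 220 mm (length along y), 102 mm high with tubes; the point is 30 mm over the bench. Leave it alone.
Things that resemble listed ones, but are neither listed nor needed, are in the scene too. Leave any black, blue or purple look-alike of the part that bears onion_center alone.

How it is judged:
On the way, in this order (a step that is already met when the one before it is completed fails the run):
1. the cucumber lies at rest and released in the weighing tray, the lid still locked open (x of cucumber_center in the frame of tray between -0.05 and 0.05 m and y of cucumber_center in the frame of tray between -0.045 and 0.045 m and z of cucumber_center in the frame of tray between 0.01 and 0.028 m and contact force between the fingers and cucumber below 0.05 N and linear speed of cucumber below 0.03 m/s and value of joint stay below 0.15 rad), for 0.2 s.
2. the stay is broken: folded past straight to more than 0.5 rad (value of joint stay above 0.5 rad), for 0.1 s.
3. the lid is fully shut (value of joint lid above 1.7 rad), for 0.2 s.
At the end, for the whole second after the job is handed in: Cucumber released, at rest, flat in the tray (centre within 50 mm across, 45 mm along of its middle, 10-28 mm over its floor); lid shut within 0.045 rad, stay folded over 2 rad; the other four produce in the bin; bottle (upright) and tube rack within 30 mm of their starts (x of cucumber_center in the frame of tray between -0.05 and 0.05 m and y of cucumber_center in the frame of tray between -0.045 and 0.045 m and z of cucumber_center in the frame of tray between 0.01 and 0.028 m and contact force between the fingers and cucumber below 0.05 N and linear speed of cucumber below 0.03 m/s and value of joint lid above 1.7 rad and value of joint stay above 2 rad and x of courgette_center in the frame of bin_floor between -0.13 and 0.13 m and y of courgette_center in the frame of bin_floor between -0.13 and 0.13 m and height (world z) of each of courgette_center, potato_center, apple_center, onion_center below 0.065 m and x of potato_center in the frame of bin_floor between -0.13 and 0.13 m and y of potato_center in the frame of bin_floor between -0.13 and 0.13 m and x of apple_center in the frame of bin_floor between -0.13 and 0.13 m and y of apple_center in the frame of bin_floor between -0.13 and 0.13 m and x of onion_center in the frame of bin_floor between -0.13 and 0.13 m and y of onion_center in the frame of bin_floor between -0.13 and 0.13 m and distance of each of reagent_center, tube_rack_center from where it was at the start of the episode below 0.03 m and angle between reagent_center's own z axis and vertical below 0.15 rad); the robot touches nothing.
It fails at once if another piece of produce is lifted out of the bin (height (world z) of any of courgette_center, potato_center, apple_center, onion_center above 0.11 m).
It fails at once if the cucumber is dropped (moves faster than 0.6 m/s while out of the fingers) (contact force between the fingers and cucumber below 0.05 N and linear speed of cucumber above 0.6 m/s).
It fails at once if the lid is slammed (closes faster than 2 rad/s) (velocity of joint lid above 2 rad/s).
It fails at once if the bottle or the tube rack is knocked over or shoved more than 30 mm (distance of any of reagent_center, tube_rack_center from where it was at the start of the episode above 0.03 m or angle between reagent_center's own z axis and vertical above 0.3 rad).
It also fails if it takes over 67 s, if anything falls off the work surface, if the arm or the gripper's body presses on something with over 40 N, if the wrist force passes 120 N, or if a joint passes its speed limit or range.

## Working session

There is one attempt and no reset: what is moved stays moved. The work goes in short steps, Python scripts to look and compute and a tool call to move; the robot and the scene stay as the last step left them, time stands still between calls to the robot, and variables do not carry over. Pictures are saved under pics/ and viewed, and the job is handed in when it is done.

Besides the shell and the picture viewer there is one more tool, called in YAML: its name, and indented under it one key for each argument. step_arm: Moves the arm, as the interface text tells. Its arguments: {"type":"object","properties":{"commands":{"type":"array"},"squeeze":{"type":"number"}},"required":["commands"]}

```bash
ls; mkdir -p pics
python3 - <<'E'
from workcell import *
import cv2, numpy as np
np.set_printoptions(precision=4,suppress=True)
print(sense())
for n in ("scene","top","wrist"):
    im=grab_frame(n); cv2.imwrite(f"pics/{n}0.png",im[:,:,::-1]); print(n,camera_params(n))
E
```

```text
pics
{'clock': 0.0, 'qpos': array([-1.4805,  0.2074,  1.5429, -0.    ,  1.3935, -0.1505]), 'qvel': array([-0.0007,  0.001 , -0.0014,  0.0003, -0.0013, -0.0001]), 'tau': array([  0.0011, -37.0877, -28.1416,   0.07  ,   0.0362,  -0.0002]), 'position': array([ 0.137 , -0.5576,  0.2043]), 'tcp_rot': array([-3.1167, -0.3771, -0.0001]), 'ft_force': array([ 0.3245, -0.0221, -0.1253]), 'ft_torque': array([-0.0242,  0.0031, -0.0593]), 'finger_gap': 0.09387762180899756}
scene {'camera_matrix': array([[510.1945,   0.    , 327.2125],
       [  0.    , 510.1945, 238.9557],
       [  0.    ,   0.    ,   1.    ]]), 'dist_coeffs': array([-0.1472,  0.    ,  0.    ,  0.    ,  0.    ]), 'pose': array([[ 0.3935,  0.6915, -0.6057,  1.3531],
       [ 0.9193, -0.289 ,  0.2673, -0.4378],
       [ 0.0099, -0.662 , -0.7494,  1.1896],
       [ 0.    ,  0.    ,  0.    ,  1.    ]])}
top {'camera_matrix': array([[562.4679,   0.    , 323.39  ],
       [  0.    , 562.4679, 240.7092],
       [  0.    ,   0.    ,   1.    ]]), 'dist_coeffs': array([-0.0108,  0.    ,  0.    ,  0.    ,  0.    ]), 'pose': array([[ 0.0172, -0.9878,  0.1549,  0.3646],
       [-0.9998, -0.0148,  0.0166, -0.094 ],
       [-0.0141, -0.1551, -0.9878,  1.3302],
       [ 0.    ,  0.    ,  0.    ,  1.    ]])}
wrist {'camera_matrix': array([[334.4163,   0.    , 319.4619],
       [  0.    , 334.4163, 244.6965],
       [  0.    ,   0.    ,   1.    ]]), 'dist_coeffs': array([0.0065, 0.    , 0.    , 0.    , 0.    ]), 'T_tool_cam': array([[-0.0014, -0.9657, -0.2597,  0.0746],
       [ 1.    , -0.0012, -0.0007,  0.0012],
       [ 0.0003, -0.2597,  0.9657, -0.1795],
       [ 0.    ,  0.    ,  0.    ,  1.    ]])}
```

View pics/scene0.png

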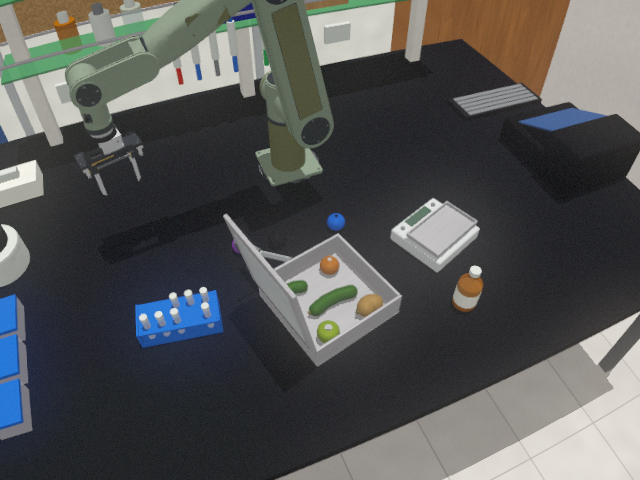

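View pics/top0.png

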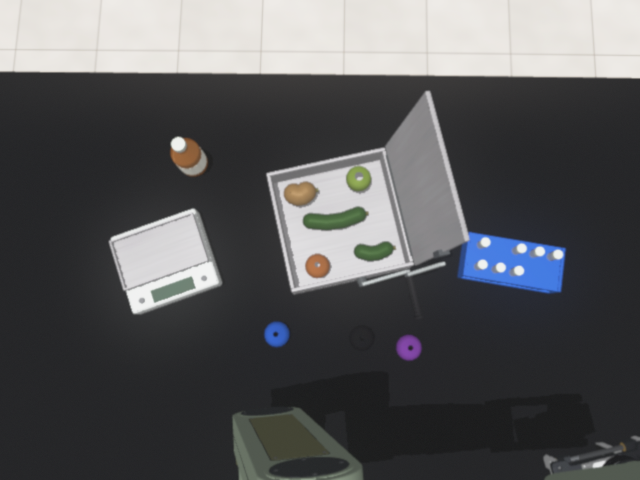

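View pics/wrist0.png

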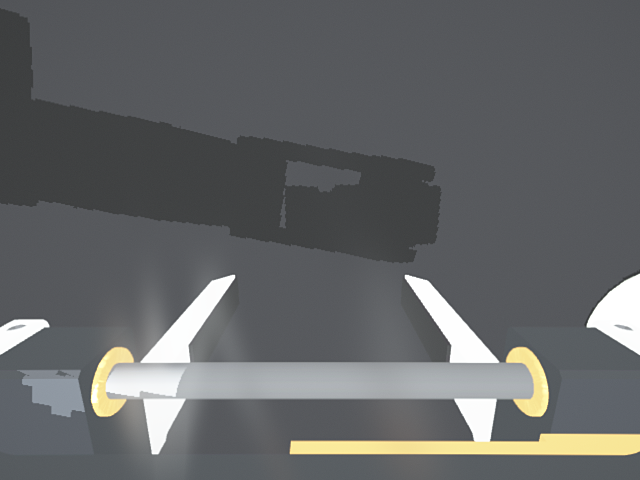

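Run:
```python
import cv2
t=cv2.imread("pics/top0.png"); s=cv2.imread("pics/scene0.png")
import numpy as np
g=lambda a:(255*(a/255.)**0.6).astype(np.uint8)
cv2.imwrite("pics/a.png",cv2.resize(g(t[80:360,250:480]),None,fx=2.1,fy=2.1,interpolation=cv2.INTER_CUBIC))
cv2.imwrite("pics/b.png",cv2.resize(g(s[190:370,200:420]),None,fx=3.3,fy=3.3,interpolation=cv2.INTER_CUBIC))
```

```text
(no output)
```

View pics/a.png

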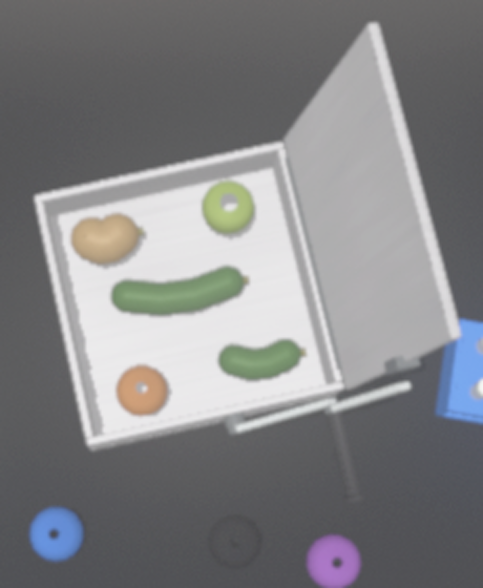

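View pics/b.png

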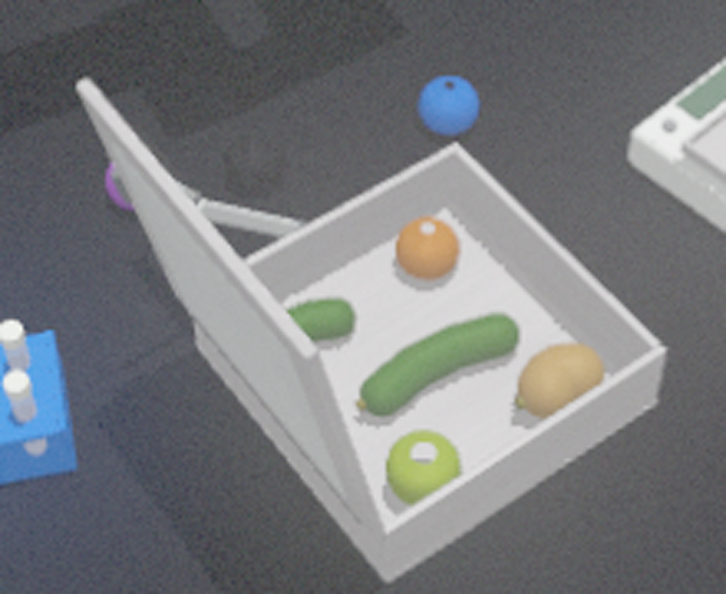

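```bash
cat > h.py <<'E'
from workcell import *
import cv2, numpy as np
from scipy.spatial.transform import Rotation as R
np.set_printoptions(precision=4,suppress=True)
def ray(n,px,st=None):
    c=camera_params(n)
    u=cv2.undistortPoints(np.array(px,float).reshape(-1,1,2),c["camera_matrix"],c["dist_coeffs"]).reshape(-1,2)
    d=np.c_[u,np.ones(len(u))]
    if n=="wrist":
        T=np.eye(4);T[:3,:3]=R.from_rotvec(st["tcp_rot"]).as_matrix();T[:3,3]=st["position"]
        P=T@c["T_tool_cam"]
    else: P=c["pose"]
    return P[:3,3],d@P[:3,:3].T
def onz(n,px,z,st=None):
    o,d=ray(n,px,st); return o+d*((z-o[2])/d[:,2])[:,None]
def proj(n,X,st=None):
    c=camera_params(n)
    if n=="wrist":
        T=np.eye(4);T[:3,:3]=R.from_rotvec(st["tcp_rot"]).as_matrix();T[:3,3]=st["position"]
        P=T@c["T_tool_cam"]
    else: P=c["pose"]
    W=np.linalg.inv(P)
    return cv2.projectPoints(np.array(X,float).reshape(-1,1,3),cv2.Rodrigues(W[:3,:3])[0],W[:3,3],c["camera_matrix"],c["dist_coeffs"])[0].reshape(-1,2)
def tri(p1,p2,n1="top",n2="scene"):
    o1,d1=ray(n1,p1);o2,d2=ray(n2,p2)
    d1=d1[0];d2=d2[0]
    s=np.linalg.lstsq(np.c_[d1,-d2],o2-o1,rcond=None)[0]
    a=o1+s[0]*d1;b=o2+s[1]*d2
    return (a+b)/2,np.linalg.norm(a-b)
E
python3 - <<'E'
from h import *
cr=np.array([[36,197],[284,143],[340,386],[92,447]])/2.1+[250,80]
C=onz("top",cr,0.08);print("rim",C, np.linalg.norm(np.roll(C,-1,0)-C,axis=1),C.mean(0))
crs=np.array([[456,147],[664,350],[388,530]])/3.3+[200,190]
print("rim scene (nearleft, farleft, farright)",onz("scene",crs,.08))
im=cv2.imread("pics/top0.png");hsv=cv2.cvtColor(im,cv2.COLOR_BGR2HSV)
m=cv2.inRange(hsv,(35,60,20),(85,255,160));m[:120]=0;m[300:]=0
n,l,s,c=cv2.connectedComponentsWithStats(m)
for i in range(1,n):
    if s[i,4]>100:
        cnt=cv2.findContours((l==i).astype(np.uint8),0,1)[0][0]
        r=cv2.minAreaRect(cnt);print(s[i],c[i],r);b=cv2.boxPoints(r);print(onz("top",b,.027),onz("top",[r[0]],.027))
cv2.imwrite("pics/c.png",cv2.resize(im[190:330,90:240],None,fx=4,fy=4,interpolation=cv2.INTER_CUBIC))
ims=cv2.imread("pics/scene0.png");cv2.imwrite("pics/d.png",cv2.resize(ims[190:280,380:490],None,fx=5,fy=5,interpolation=cv2.INTER_CUBIC))
E
```

```text
rim [[ 0.7142  0.0589  0.08  ]
 [ 0.779  -0.212   0.08  ]
 [ 0.5114 -0.2714  0.08  ]
 [ 0.4425 -0.0093  0.08  ]] [0.2785 0.2741 0.271  0.2802] [ 0.6118 -0.1085  0.08  ]
rim scene (nearleft, farleft, farright) [[ 0.4528 -0.0056  0.08  ]
 [ 0.7183  0.0598  0.08  ]
 [ 0.7822 -0.2071  0.08  ]]
[347 166  24  25 308] [358.9188 178.2825] ((358.0000305175781, 178.50001525878906), (23.33452033996582, 23.33452033996582), 45.0)
[[ 0.7198 -0.1127  0.027 ]
 [ 0.7611 -0.1518  0.027 ]
 [ 0.7209 -0.1914  0.027 ]
 [ 0.68   -0.1524  0.027 ]] [[ 0.7204 -0.1521  0.027 ]]
[304 208  62  21 809] [334.2917 219.2682] ((334.7174377441406, 219.16729736328125), (16.900320053100586, 61.91035461425781), 82.56858825683594)
[[ 0.6302 -0.0227  0.027 ]
 [ 0.6516 -0.1675  0.027 ]
 [ 0.6114 -0.1729  0.027 ]
 [ 0.5901 -0.0287  0.027 ]] [[ 0.6208 -0.0979  0.027 ]]
[355 243  39  17 467] [373.3854 251.1542] ((374.1238708496094, 251.4240264892578), (15.42007064819336, 38.37691879272461), 85.03025817871094)
[[ 0.5589 -0.1447  0.027 ]
 [ 0.5681 -0.2341  0.027 ]
 [ 0.5319 -0.2372  0.027 ]
 [ 0.5228 -0.1482  0.027 ]] [[ 0.5454 -0.191   0.027 ]]
```

View pics/c.png

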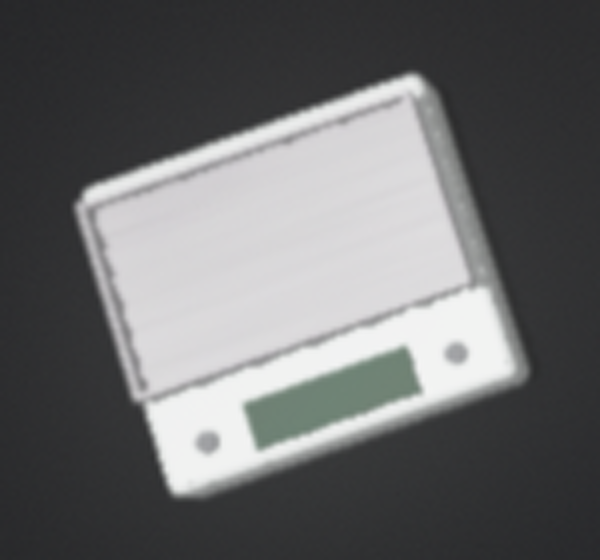

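View pics/d.png

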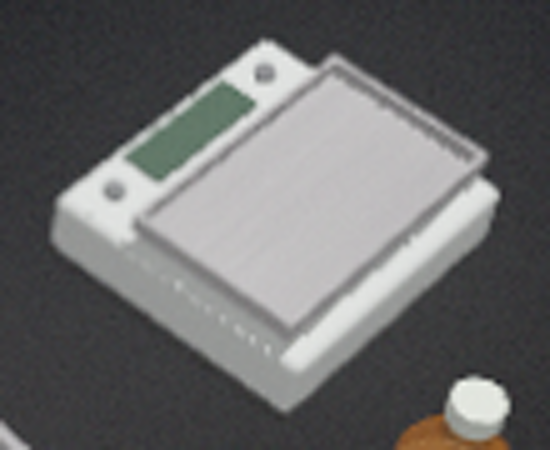

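```bash
cat >> h.py <<'E'
def mv(target,psi,base=None):
    """world target TCP pos, yaw psi of tool x, tool pointing down -> shift mm, rotvec in tool axes"""
    s=sense();R0=R.from_rotvec(s["tcp_rot"]).as_matrix()
    R1=np.c_[[np.cos(psi),np.sin(psi),0],[np.sin(psi),-np.cos(psi),0],[0,0,-1]]
    d=R0.T@(np.array(target)-s["position"])*1000
    return np.round(d,1),np.round(R.from_matrix(R0.T@R1).as_rotvec(),3)
def st():
    s=sense();M=R.from_rotvec(s["tcp_rot"]).as_matrix()
    print("t",round(s["clock"],2),"p",s["position"],"psi",round(np.arctan2(M[1,0],M[0,0]),3),"z",M[:,2],"F",s["ft_force"],"gap",round(s["finger_gap"],4),"q",s["qpos"])
E
python3 - <<'E'
from h import *
import workcell; print([k for k in dir(workcell) if k[0]!='_'], globals().get("hold_point_z"))
t=np.array([[95,207],[410,97],[470,285],[148,388]])/4.+[90,190]
T=onz("top",t,.062);print("tray",T,np.linalg.norm(np.roll(T,-1,0)-T,axis=1),T.mean(0))
s=np.array([[335,60],[485,157],[290,330],[140,222]])/5.+[380,190]
T=onz("scene",s,.067);print("tray scene",T,np.linalg.norm(np.roll(T,-1,0)-T,axis=1),T.mean(0))
a=lambda x,y:[[x/2.1+250,y/2.1+80]]
b=lambda x,y:[[x/3.3+200,y/3.3+190]]
print("knuckle",tri(a(333,405),b(200,208)))
print("end",onz("top",a(355,497),.16),"kn",onz("top",a(333,405),.16),"foot",onz("top",a(236,428),.06),"A",onz("top",a(408,385),.23))
print("mv",mv([.38,-.12,.36],1.718))
E
```

```text
['PlanningError', 'camera_params', 'grab_frame', 'hold_point_z', 'job_done', 'sense'] 0.0188
tray [[0.5538 0.4089 0.062 ]
 [0.6208 0.2306 0.062 ]
 [0.5122 0.1904 0.062 ]
 [0.4505 0.3708 0.062 ]] [0.1905 0.1158 0.1907 0.1101] [0.5343 0.3002 0.062 ]
tray scene [[0.4485 0.3756 0.067 ]
 [0.5574 0.4171 0.067 ]
 [0.629  0.2313 0.067 ]
 [0.5219 0.1917 0.067 ]] [0.1166 0.1991 0.1142 0.198 ] [0.5392 0.304  0.067 ]
knuckle (array([ 0.4854, -0.252 ,  0.1454]), np.float64(0.006313847923359527))
end [[ 0.3928 -0.274   0.16  ]] kn [[ 0.483 -0.253  0.16 ]] foot [[ 0.4666 -0.1624  0.06  ]] A [[ 0.4957 -0.3136  0.23  ]]
mv (array([ 340.4, -367.5, -154.7]), array([-0.001, -0.001, -1.477]))
```

step_arm:
  commands: [-0.3, 20, -20, -35, 0, 0, -0.1, -0.3, 50, -52, -60, 0, 0, -0.25, -0.3, 82, -88, -80, 0, 0, -0.4, -0.3, 114, -122, -100, 0, 0, -0.55, -0.3, 146, -158, -120, 0, 0, -0.7, -0.3, 178, -192, -135, 0, 0, -0.85, -0.3, 210, -228, -150, 0, 0, -1.0, -0.3, 242, -262, -155, 0, 0, -1.15, -0.3, 274, -298, -155, 0, 0, -1.3, -0.3, 306, -332, -155, 0, 0, -1.45]

```text
clock: 1.15
position: [0.3556, -0.161, 0.3608]
tcp_rot: [2.076, 2.356, 0.0]
ft_force: [0.9, -0.7, -0.4]
finger_gap: 0.0611
```

Run:
```python
from h import *
st()
print(mv([.57,-.10,.26],1.718))
```

```text
t 1.15 p [ 0.3556 -0.161   0.3608] psi 1.697 z [ 0.0013 -0.0007 -1.    ] F [ 0.9003 -0.7218 -0.3961] gap 0.0611 q [-0.648  -0.2849  1.7023  0.0002  1.7227 -0.774 ]
(array([ 33.7, 220.2, 101.1]), array([ 0.001,  0.001, -0.021]))
```

step_arm:
  commands: [-0.3, 5, 25, 8, 0, 0, -0.02, -0.3, 10, 55, 20, 0, 0, -0.02, -0.3, 15, 85, 35, 0, 0, -0.02, -0.3, 20, 115, 50, 0, 0, -0.02, -0.3, 25, 145, 65, 0, 0, -0.02, -0.3, 30, 175, 80, 0, 0, -0.02, -0.3, 34, 200, 90, 0, 0, -0.02, -0.3, 34, 215, 98, 0, 0, -0.02, -0.3, 34, 220, 101, 0, 0, -0.02, -0.3, 34, 220, 101, 0, 0, -0.02]

```text
clock: 2.15
position: [0.5691, -0.1027, 0.2584]
tcp_rot: [-2.059, -2.37, 0.002]
ft_force: [-0.0, 0.2, -1.5]
finger_gap: 0.061
```

Run:
```python
from h import *
st();s=sense()
im=grab_frame("wrist")[:,:,::-1].copy();cv2.imwrite("pics/w1.png",im)
hsv=cv2.cvtColor(im,cv2.COLOR_BGR2HSV)
m=cv2.inRange(hsv,(35,60,20),(85,255,180))
n,l,q,c=cv2.connectedComponentsWithStats(m)
for i in range(1,n):
    if q[i,4]>400:
        r=cv2.minAreaRect(cv2.findContours((l==i).astype(np.uint8),0,1)[0][0]);print(q[i],r);print(onz("wrist",cv2.boxPoints(r),.027,s),onz("wrist",[r[0]],.027,s))
```

```text
t 2.15 p [ 0.5691 -0.1027  0.2584] psi 1.711 z [-0.0023  0.0006 -1.    ] F [-0.0381  0.2418 -1.5071] gap 0.061 q [-0.3281  0.1794  1.4642 -0.0001  1.5003 -0.4685]
[ 352  158   30   77 1702] ((365.8546447753906, 196.1979522705078), (28.425195693969727, 76.78435516357422), 2.602562189102173)
[[ 0.6089 -0.1193  0.027 ]
 [ 0.5979 -0.0264  0.027 ]
 [ 0.6315 -0.0232  0.027 ]
 [ 0.6447 -0.116   0.027 ]] [[ 0.6206 -0.0699  0.027 ]]
[ 277  246   32   69 1707] ((292.5, 280.0), (68.0, 31.0), 90.0)
[[ 0.5195 -0.1478  0.027 ]
 [ 0.5586 -0.1424  0.027 ]
 [ 0.571  -0.2365  0.027 ]
 [ 0.5296 -0.2423  0.027 ]] [[ 0.5445 -0.1909  0.027 ]]
[407 251  50  47 778] ((431.5, 274.0), (46.0, 49.0), 90.0)
[[ 0.6848 -0.1313  0.027 ]
 [ 0.7466 -0.1227  0.027 ]
 [ 0.762  -0.1846  0.027 ]
 [ 0.6978 -0.1936  0.027 ]] [[ 0.7227 -0.1575  0.027 ]]
```

View pics/w1.png

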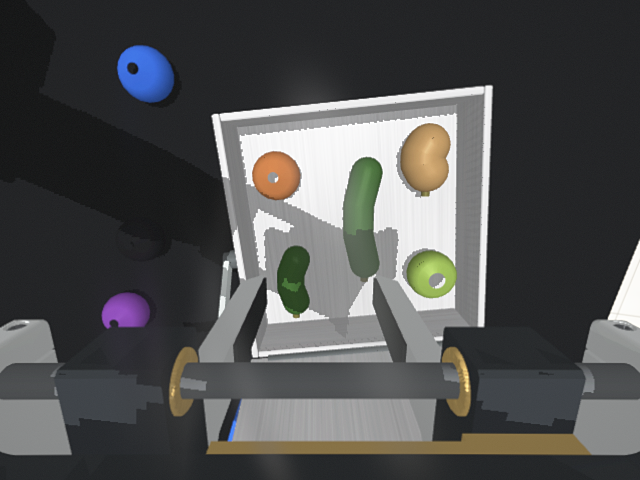

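Run:
```python
from h import *
s=sense()
print(onz("wrist",[[368,158],[367,278],[344,222],[376,222],[362,222],[372,170],[363,265]],.027,s))
print(mv([.615,-.098,.11],1.718),mv([.615,-.098,.012],1.70))
```

```text
[[ 0.6155 -0.0253  0.027 ]
 [ 0.6409 -0.1753  0.027 ]
 [ 0.5993 -0.1058  0.027 ]
 [ 0.639  -0.1003  0.027 ]
 [ 0.6217 -0.1027  0.027 ]
 [ 0.6227 -0.0384  0.027 ]
 [ 0.6326 -0.1584  0.027 ]]
(array([ -1.6,  46.5, 149.1]), array([-0.001, -0.   , -0.007])) (array([ -1.6,  46.6, 247.1]), array([-0.001, -0.   ,  0.011]))
```

step_arm:
  commands: [-0.3, -3, 25, 15, 0, 0, -0.028, -0.3, -6, 50, 40, 0, 0, -0.028, -0.3, -6, 50, 70, 0, 0, -0.028, -0.3, -6, 50, 100, 0, 0, -0.028, -0.3, -6, 50, 130, 0, 0, -0.028, -0.3, -6, 50, 160, 0, 0, -0.028, -0.3, -6, 50, 182, 0, 0, -0.028, -0.3, -6, 50, 197, 0, 0, -0.028, -0.3, -6, 50, 205, 0, 0, -0.028, -0.3, -6, 50, 205, 0, 0, -0.028]

```text
clock: 3.2
position: [0.6193, -0.102, 0.0542]
tcp_rot: [-2.027, -2.399, 0.001]
ft_force: [0.3, -0.5, -0.4]
finger_gap: 0.061
```

Run:
```python
from h import *
st()
im=grab_frame("wrist")[:,:,::-1].copy();cv2.imwrite("pics/w2.png",im)
print(mv([.619,-.102,.014],1.739))
```

```text
t 3.2 p [ 0.6193 -0.102   0.0542] psi 1.738 z [-0.0009  0.0002 -1.    ] F [ 0.3057 -0.5248 -0.3996] gap 0.061 q [-0.301   0.47    1.5272 -0.      1.1453 -0.4686]
(array([ 0.4, -1.1, 41.2]), array([ 0.001,  0.   , -0.   ]))
```

View pics/w2.png

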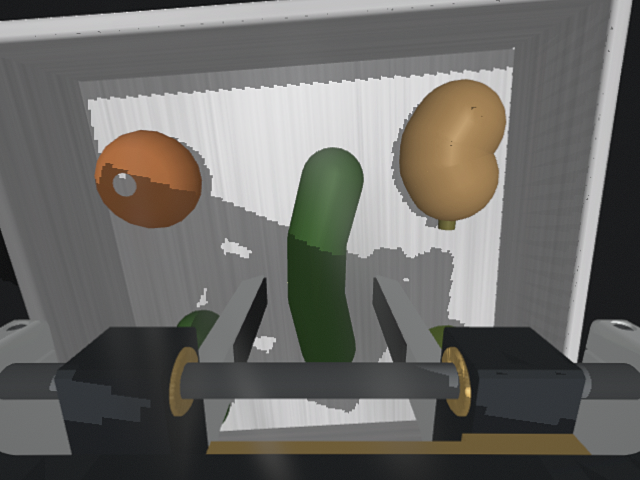

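step_arm:
  commands: [-0.3, 0, 0, 10, 0, 0, 0, -0.3, 0, 0, 20, 0, 0, 0, -0.3, 0, 0, 30, 0, 0, 0, -0.3, 0, 0, 37, 0, 0, 0, -0.3, 0, 0, 40, 0, 0, 0, 1, 0, 0, 40, 0, 0, 0, 1, 0, 0, 40, 0, 0, 0, 1, 0, 0, 40, 0, 0, 0, 1, 0, 0, 40, 0, 0, 0, 1, 0, 0, 40, 0, 0, 0]
  squeeze: 20

```text
clock: 4.25
position: [0.6198, -0.1021, 0.0149]
tcp_rot: [2.027, 2.4, -0.0]
ft_force: [-1.7, -0.4, 2.8]
finger_gap: 0.0376
```

Run:
```python
from h import *
st()
```

```text
t 4.25 p [ 0.6198 -0.1021  0.0149] psi 1.739 z [ 0.0001 -0.0004 -1.    ] F [-1.6728 -0.4087  2.8067] gap 0.0376 q [-0.3007  0.523   1.5429 -0.0005  1.0756 -0.4687]
```

step_arm:
  commands: [1, 0, 0, -8, 0, 0, 0, 1, 0, 0, -25, 0, 0, 0, 1, 0, 0, -45, 0, 0, 0, 1, 0, 0, -70, 0, 0, 0, 1, 0, 0, -95, 0, 0, 0, 1, 0, 0, -120, 0, 0, 0, 1, 0, 0, -145, 0, 0, 0, 1, 0, 0, -160, 0, 0, 0, 1, 0, 0, -168, 0, 0, 0, 1, 0, 0, -170, 0, 0, 0]

```text
clock: 5.25
position: [0.6203, -0.102, 0.1857]
tcp_rot: [2.026, 2.399, 0.001]
ft_force: [-0.5, 0.2, -2.2]
finger_gap: 0.0371
```

Run:
```python
from h import *
st()
im=grab_frame("wrist")[:,:,::-1].copy();cv2.imwrite("pics/w3.png",im)
# tray yaw .363, centre .537,.302 ; cucumber mid is 5mm to -x -> TCP at tray (-.005,0)
y=.363
print(mv([.537-.005*np.cos(y),.302-.005*np.sin(y),.185],1.571+y))
```

```text
t 5.25 p [ 0.6203 -0.102   0.1857] psi 1.739 z [ 0.0018 -0.0005 -1.    ] F [-0.4743  0.2141 -2.1903] gap 0.0371 q [-0.3005  0.3327  1.4249  0.0001  1.3821 -0.4686]
(array([411. , -19. ,  -0.3]), array([ 0.   ,  0.   , -0.195]))
```

View pics/w3.png

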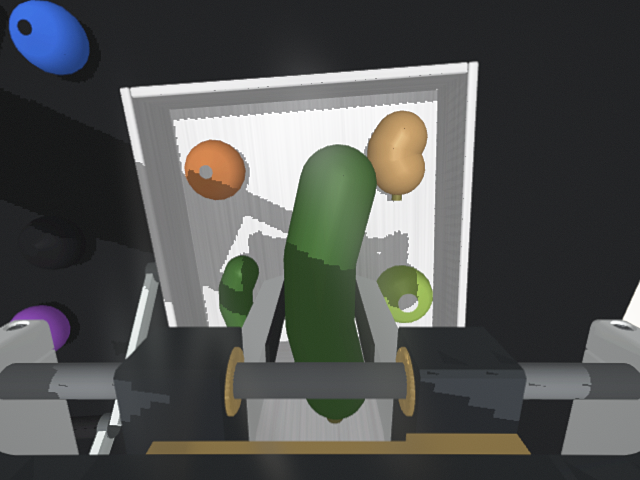

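step_arm:
  commands: [1, 10, 0, 0, 0, 0, -0.01, 1, 35, -1, 0, 0, 0, -0.03, 1, 75, -3, 0, 0, 0, -0.05, 1, 120, -5, 0, 0, 0, -0.07, 1, 168, -7, 0, 0, 0, -0.09, 1, 216, -10, 0, 0, 0, -0.12, 1, 264, -12, 0, 0, 0, -0.14, 1, 312, -14, 0, 0, 0, -0.16, 1, 350, -16, 0, 0, 0, -0.18, 1, 375, -18, 0, 0, 0, -0.195]

```text
clock: 6.3
position: [0.5366, 0.268, 0.1826]
tcp_rot: [-1.777, -2.587, 0.003]
ft_force: [0.3, 0.9, -2.5]
finger_gap: 0.0372
```

step_arm:
  commands: [1, 12, 0, 0, 0, 0, 0, 1, 22, 0, 0, 0, 0, 0, 1, 29, 0, 0, 0, 0, 0, 1, 33, 0, 0, 0, 0, 0, 1, 35, 0, 0, 0, 0, 0, 1, 36, 0, 0, 0, 0, 0, 1, 36, 0, 0, 0, 0, 0, 1, 36, 0, 0, 0, 0, 0, 1, 36, 0, 0, 0, 0, 0, 1, 36, 0, 0, 0, 0, 0]

```text
clock: 7.3
position: [0.5267, 0.2983, 0.1845]
tcp_rot: [1.784, 2.586, 0.0]
ft_force: [-0.9, -0.1, -1.6]
finger_gap: 0.0374
```

Run:
```python
from h import *
st()
s=sense()
im=grab_frame("wrist")[:,:,::-1].copy();cv2.imwrite("pics/w4.png",im)
y=.363
print(mv([.537-.005*np.cos(y),.302-.005*np.sin(y),.0665],1.571+y))
Rz=np.array([[np.cos(y),-np.sin(y)],[np.sin(y),np.cos(y)]])
P=[[*(np.array([.537,.302])+Rz@np.array(k)),.059] for k in ([-.056,-.096],[.056,-.096],[.056,.096],[-.056,.096])]
print(proj("wrist",P,s))
```

```text
t 7.3 p [0.5267 0.2983 0.1845] psi 1.933 z [ 0. -0. -1.] F [-0.8595 -0.1143 -1.561 ] gap 0.0374 q [ 0.3724  0.2867  1.4869 -0.      1.3679  0.0097]
(array([ -0.2,   6. , 118. ]), array([ 0.,  0., -0.]))
[[276.2294 329.2113]
 [386.8025 329.0151]
 [398.1003 128.8689]
 [268.3584 129.1187]]
```

View pics/w4.png

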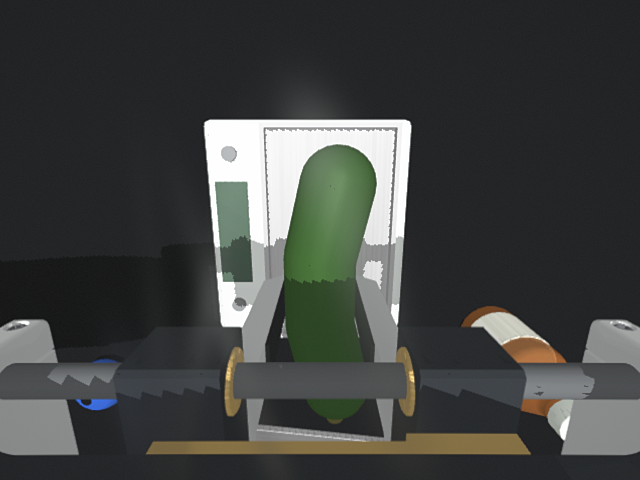

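step_arm:
  commands: [1, 0, 3, 12, 0, 0, 0, 1, 0, 6, 30, 0, 0, 0, 1, 0, 6, 50, 0, 0, 0, 1, 0, 6, 70, 0, 0, 0, 1, 0, 6, 86, 0, 0, 0, 1, 0, 6, 98, 0, 0, 0, 1, 0, 6, 106, 0, 0, 0, 1, 0, 6, 112, 0, 0, 0, 1, 0, 6, 115, 0, 0, 0, 1, 0, 6, 117, 0, 0, 0]

```text
clock: 8.35
position: [0.5326, 0.3008, 0.0678]
tcp_rot: [1.784, 2.585, 0.001]
ft_force: [-0.7, -0.2, -2.1]
finger_gap: 0.0374
```

Run:
```python
from h import *
st()
```

```text
t 8.35 p [0.5326 0.3008 0.0678] psi 1.934 z [ 0.001   0.0004 -1.    ] F [-0.7347 -0.1551 -2.1026] gap 0.0374 q [0.3727 0.422  1.5651 0.     1.1533 0.0097]
```

step_arm:
  commands: [1, 0, 0, 1, 0, 0, 0, 1, 0, 0, 2, 0, 0, 0, 1, 0, 0, 2, 0, 0, 0, 0.15, 0, 0, 2, 0, 0, 0, 0.1, 0, 0, 2, 0, 0, 0, 0.0, 0, 0, 2, 0, 0, 0, -0.1, 0, 0, 2, 0, 0, 0, -0.2, 0, 0, 2, 0, 0, 0, -0.2, 0, 0, 2, 0, 0, 0, -0.2, 0, 0, 2, 0, 0, 0]

```text
clock: 9.35
position: [0.5322, 0.3006, 0.0654]
tcp_rot: [-1.784, -2.586, 0.0]
ft_force: [0.2, -0.6, -0.0]
finger_gap: 0.0565
```

step_arm:
  commands: [-0.2, 0, 0, -3, 0, 0, 0, -0.2, 0, 0, -10, 0, 0, 0, -0.2, 0, 0, -20, 0, 0, 0, -0.2, 0, 0, -35, 0, 0, 0, -0.2, 0, 0, -55, 0, 0, 0, -0.2, 0, 0, -80, 0, 0, 0, -0.2, 0, 0, -110, 0, 0, 0, -0.2, 0, 0, -140, 0, 0, 0, -0.2, 0, 0, -160, 0, 0, 0, -0.2, 0, 0, -170, 0, 0, 0]

```text
clock: 10.35
position: [0.5337, 0.3012, 0.24]
tcp_rot: [1.782, 2.583, 0.009]
ft_force: [-0.2, -0.4, 0.1]
finger_gap: 0.0565
```

Run:
```python
from h import *
st()
im=grab_frame("top")[:,:,::-1].copy();cv2.imwrite("pics/t5.png",im)
im=grab_frame("wrist")[:,:,::-1].copy();cv2.imwrite("pics/w5.png",im)
```

```text
t 10.35 p [0.5337 0.3012 0.24  ] psi 1.934 z [ 0.0061  0.0024 -1.    ] F [-0.165  -0.3774  0.1162] gap 0.0565 q [0.3727 0.2578 1.4074 0.     1.4698 0.0097]
```

View pics/w5.png

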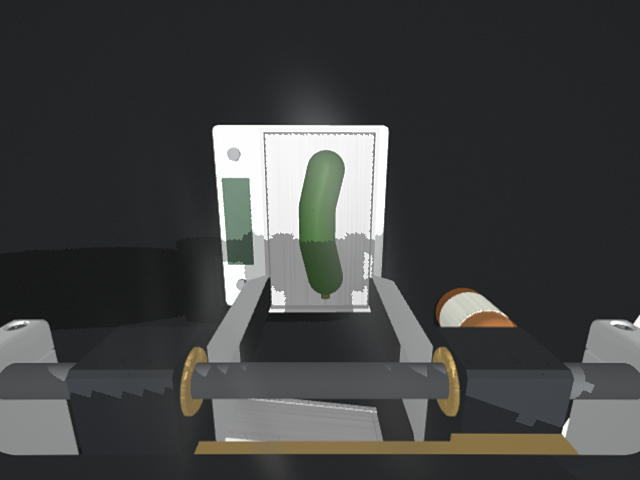

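View pics/t5.png

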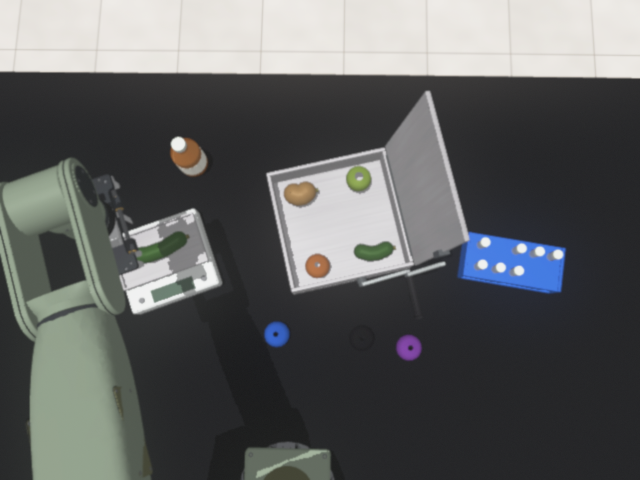

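```bash
cat >> h.py <<'E'
Y=.239;B=np.array([.615,-.107])
def bw(x,y,z): return [B[0]+x*np.cos(Y)-y*np.sin(Y),B[1]+x*np.sin(Y)+y*np.cos(Y),z]
E
python3 - <<'E'
from h import *
print(mv([.40,-.10,.36],3.10), bw(-.222,-.15,.13), onz("top",[[461,277],[463,233]],.06))
E
```

```text
(array([-327.6, -266.5, -123. ]), array([ 0.004,  0.003, -1.166])) [np.float64(0.4348199828915142), np.float64(-0.3052905984528408), 0.13] [[ 0.4855 -0.3847  0.06  ]
 [ 0.5864 -0.3913  0.06  ]]
```

step_arm:
  commands: [1, -20, -16, -20, 0, 0, -0.1, 1, -50, -42, -40, 0, 0, -0.22, 1, -86, -70, -60, 0, 0, -0.34, 1, -122, -99, -80, 0, 0, -0.46, 1, -158, -128, -100, 0, 0, -0.58, 1, -194, -157, -120, 0, 0, -0.7, 1, -230, -186, -123, 0, 0, -0.82, 1, -266, -216, -123, 0, 0, -0.94, 1, -300, -243, -123, 0, 0, -1.06, 1, -325, -264, -123, 0, 0, -1.17]

```text
clock: 11.45
position: [0.3993, -0.0985, 0.3571]
tcp_rot: [-0.053, -3.139, -0.001]
ft_force: [0.9, -1.1, -0.2]
finger_gap: 0.0003
```

Run:
```python
from h import *
st()
print(mv(bw(-.222,-.15,.30),3.381))
```

```text
t 11.45 p [ 0.3993 -0.0985  0.3571] psi 3.108 z [-0.002   0.0007 -1.    ] F [ 0.8868 -1.1131 -0.1854] gap 0.0003 q [-0.4527 -0.2325  1.6693 -0.0002  1.7069 -1.9898]
(array([ -42.6, -205.5,   56.9]), array([ 0.001, -0.002, -0.273]))
```

step_arm:
  commands: [1, -5, -25, 0, 0, 0, -0.05, 1, -12, -60, 5, 0, 0, -0.1, 1, -20, -95, 15, 0, 0, -0.15, 1, -28, -130, 27, 0, 0, -0.2, 1, -35, -165, 40, 0, 0, -0.25, 1, -40, -190, 50, 0, 0, -0.273, 1, -43, -205, 57, 0, 0, -0.273, 1, -43, -205, 57, 0, 0, -0.273, 1, -43, -205, 57, 0, 0, -0.273, 1, -43, -205, 57, 0, 0, -0.273]

```text
clock: 12.45
position: [0.4363, -0.3024, 0.3022]
tcp_rot: [-0.37, 3.119, -0.001]
ft_force: [-0.1, 0.9, -0.2]
finger_gap: 0.0005
```

Run:
```python
from h import *
st();s=sense()
im=grab_frame("wrist")[:,:,::-1].copy();cv2.imwrite("pics/w6.png",(255*(im/255.)**.6).astype(np.uint8))
print(mv(bw(-.222,-.15,.13),3.381))
print(proj("wrist",[bw(-.16,-.111,.15),bw(-.22,-.111,.15),bw(-.257,-.111,.15),bw(-.156,-.019,.057),bw(-.142,-.168,.238)],s))
```

```text
t 12.45 p [ 0.4363 -0.3024  0.3022] psi -2.905 z [ 0.0008 -0.0003 -1.    ] F [-0.1086  0.877  -0.2097] gap 0.0005 q [-0.7695  0.0521  1.5166  0.0004  1.5721 -2.5765]
(array([  2.3,  -2.2, 172.4]), array([-0.001,  0.001, -0.003]))
[[355.2469 286.9698]
 [356.6515 231.979 ]
 [357.5914 195.4584]
 [416.9501 262.7763]
 [296.5626 348.6046]]
```

View pics/w6.png

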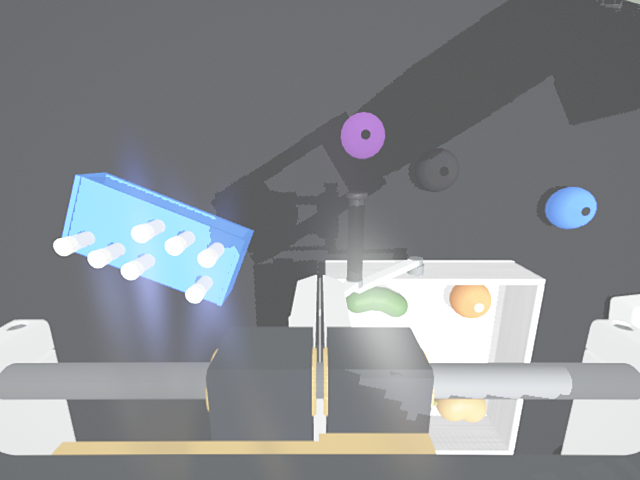

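step_arm:
  commands: [1, 2, -2, 15, 0, 0, 0, 1, 2, -2, 40, 0, 0, 0, 1, 2, -2, 65, 0, 0, 0, 1, 2, -2, 90, 0, 0, 0, 1, 2, -2, 115, 0, 0, 0, 1, 2, -2, 138, 0, 0, 0, 1, 2, -2, 155, 0, 0, 0, 1, 2, -2, 165, 0, 0, 0, 1, 2, -2, 171, 0, 0, 0, 1, 2, -2, 172, 0, 0, 0]

```text
clock: 13.5
position: [0.4343, -0.3055, 0.129]
tcp_rot: [0.369, -3.119, -0.001]
ft_force: [0.6, 0.3, 0.2]
finger_gap: 0.0006
```

Run:
```python
from h import *
st();s=sense()
im=grab_frame("wrist")[:,:,::-1].copy();cv2.imwrite("pics/w7.png",(255*(im/255.)**.6).astype(np.uint8))
M=R.from_rotvec(s["tcp_rot"]).as_matrix();c=np.cos(Y);n=np.sin(Y)
print("bin +y, in tool:",M.T@[-n,c,0])
```

```text
t 13.5 p [ 0.4343 -0.3055  0.129 ] psi -2.906 z [-0.0005  0.0004 -1.    ] F [0.5516 0.3427 0.1764] gap 0.0006 q [-0.776   0.1912  1.727  -0.      1.224  -2.5823]
bin +y, in tool: [0.0035 1.     0.0005]
```

View pics/w7.png

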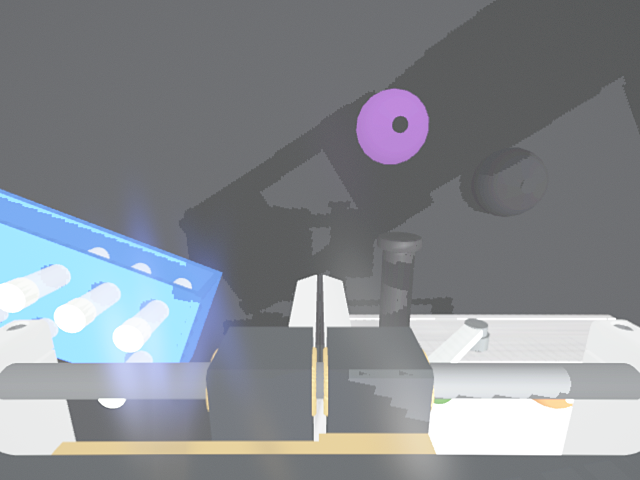

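step_arm:
  commands: [1, 0, 8, 0, 0, 0, 0, 1, 0, 13, 0, 0, 0, 0, 1, 0, 17, 0, 0, 0, 0, 1, 0, 20, -2, 0, 0, 0, 1, 0, 23, -4, 0, 0, 0, 1, 0, 26, -7, 0, 0, 0, 1, 0, 29, -9, 0, 0, 0, 1, 0, 32, -12, 0, 0, 0, 1, 0, 35, -14, 0, 0, 0, 1, 0, 38, -16, 0, 0, 0]

```text
clock: 14.55
position: [0.4257, -0.2689, 0.1457]
tcp_rot: [-0.369, 3.12, -0.001]
ft_force: [0.6, -2.8, -1.9]
finger_gap: 0.0005
```

Run:
```python
from h import *
st()
im=grab_frame("wrist")[:,:,::-1].copy();cv2.imwrite("pics/w8.png",(255*(im/255.)**.6).astype(np.uint8))
```

```text
t 14.55 p [ 0.4257 -0.2689  0.1457] psi -2.906 z [ 0.0003 -0.0006 -1.    ] F [ 0.6364 -2.7785 -1.9193] gap 0.0005 q [-0.7353  0.1139  1.7786 -0.0002  1.2484 -2.5412]
```

View pics/w8.png

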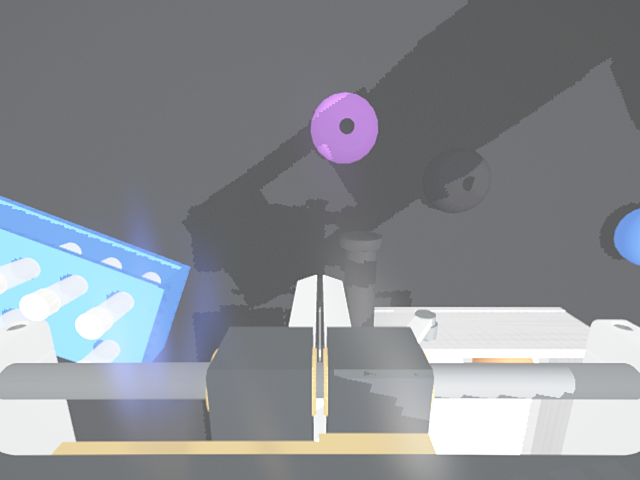

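step_arm:
  commands: [1, 0, 4, -3, 0, 0, 0, 1, 0, 8, -6, 0, 0, 0, 1, 0, 12, -9, 0, 0, 0, 1, 0, 16, -12, 0, 0, 0, 1, 0, 20, -14, 0, 0, 0, 1, 0, 24, -16, 0, 0, 0, 1, 0, 28, -18, 0, 0, 0, 1, 0, 32, -20, 0, 0, 0, 1, 0, 36, -21, 0, 0, 0, 1, 0, 40, -22, 0, 0, 0]

```text
clock: 15.6
position: [0.4163, -0.23, 0.1677]
tcp_rot: [-0.369, 3.12, -0.001]
ft_force: [0.7, -3.9, -2.4]
finger_gap: 0.0002
```

Run:
```python
from h import *
st()
im=grab_frame("wrist")[:,:,::-1].copy();cv2.imwrite("pics/w9.png",(255*(im/255.)**.6).astype(np.uint8))
im=grab_frame("top")[:,:,::-1].copy();cv2.imwrite("pics/t9.png",cv2.resize((255*(im/255.)**.6).astype(np.uint8)[80:360,250:480],None,fx=2.1,fy=2.1))
```

```text
t 15.6 p [ 0.4163 -0.23    0.1677] psi -2.906 z [ 0.0002 -0.0007 -1.    ] F [ 0.7172 -3.8771 -2.3608] gap 0.0002 q [-0.6866  0.0289  1.8206 -0.0004  1.2915 -2.4925]
```

View pics/w9.png

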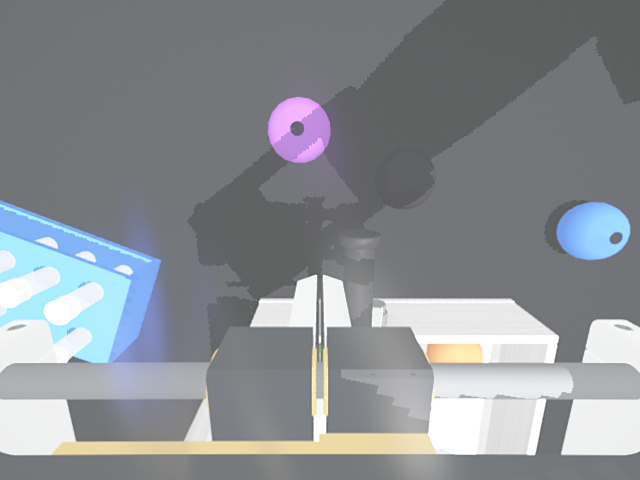

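View pics/t9.png

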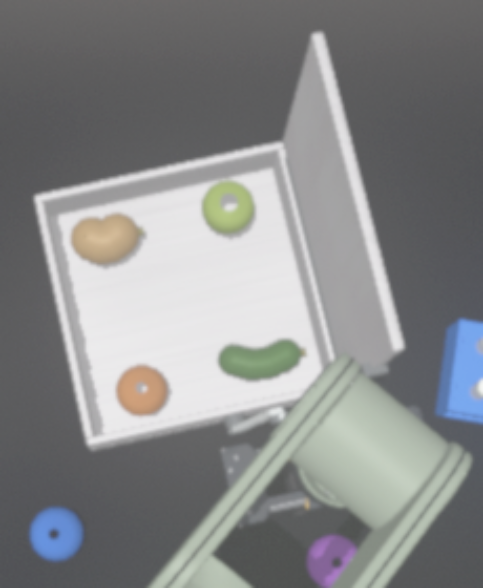

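step_arm:
  commands: [1, 0, -6, 0, 0, 0, 0, 1, 0, -16, 0, 0, 0, 0, 1, 0, -26, -8, 0, 0, 0, 1, 0, -32, -30, 0, 0, 0, 1, 0, -36, -65, 0, 0, 0, 1, 0, -40, -105, 0, 0, 0, 1, 0, -45, -145, 0, 0, 0, 1, 0, -55, -185, 0, 0, 0, 1, 0, -70, -220, 0, 0, 0, 1, 0, -85, -240, 0, 0, 0]

```text
clock: 16.7
position: [0.437, -0.3143, 0.4122]
tcp_rot: [-0.368, 3.116, -0.007]
ft_force: [0.1, -0.1, -0.3]
finger_gap: 0.0006
```

Run:
```python
from h import *
st()
im=grab_frame("top")[:,:,::-1].copy();cv2.imwrite("pics/t10.png",cv2.resize((255*(im/255.)**.6).astype(np.uint8)[80:360,250:480],None,fx=2.1,fy=2.1))
im=grab_frame("scene")[:,:,::-1].copy();cv2.imwrite("pics/s10.png",cv2.resize((255*(im/255.)**.6).astype(np.uint8)[150:370,180:440],None,fx=2.5,fy=2.5))
print(mv(bw(-.06,-.20,.40),3.381),mv(bw(-.06,-.20,.33),3.381))
```

```text
t 16.7 p [ 0.437  -0.3143  0.4122] psi -2.906 z [ 0.0045 -0.0038 -1.    ] F [ 0.1203 -0.106  -0.3402] gap 0.0006 q [-0.7846  0.0465  1.3051  0.0005  1.7842 -2.5905]
(array([-162.2,  -38.6,   12.3]), array([-0.006,  0.004, -0.006])) (array([-161.9,  -38.1,   82.3]), array([-0.006,  0.004, -0.006]))
```

View pics/t10.png

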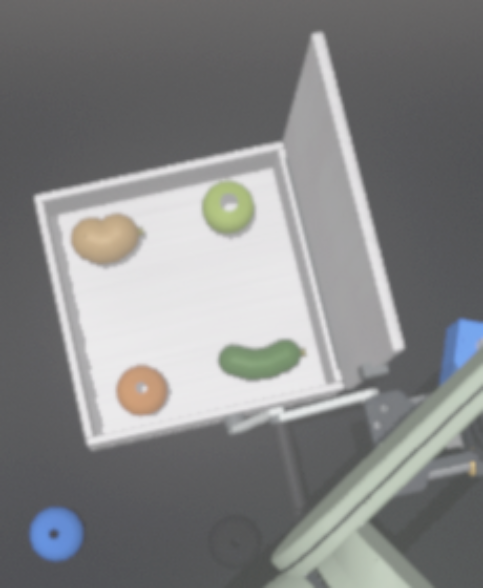

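View pics/s10.png

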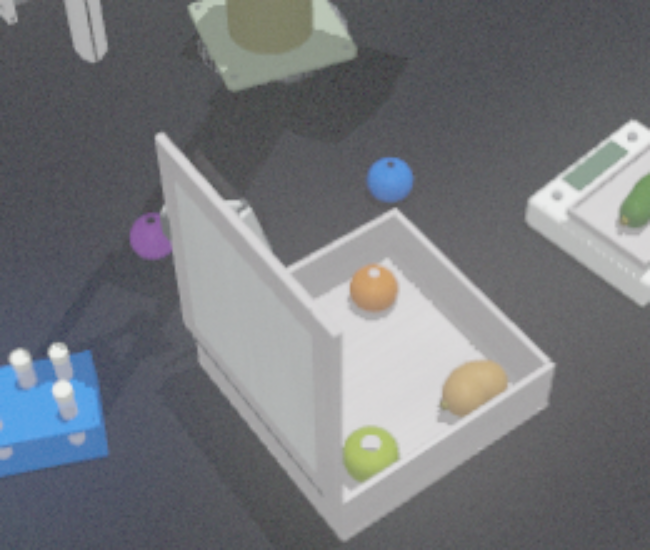

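step_arm:
  commands: [1, -10, -18, 0, 0, 0, 0, 1, -35, -32, 0, 0, 0, 0, 1, -65, -38, 2, 0, 0, 0, 1, -95, -38, 5, 0, 0, 0, 1, -125, -38, 8, 0, 0, 0, 1, -150, -38, 15, 0, 0, 0, 1, -162, -38, 30, 0, 0, 0, 1, -162, -38, 52, 0, 0, 0, 1, -162, -38, 72, 0, 0, 0, 1, -162, -38, 82, 0, 0, 0]

```text
clock: 17.8
position: [0.6007, -0.3108, 0.3207]
tcp_rot: [0.368, -3.114, -0.008]
ft_force: [-0.2, -0.3, -0.1]
finger_gap: 0.0001
```

Run:
```python
from h import *
st();s=sense()
im=grab_frame("wrist")[:,:,::-1].copy();cv2.imwrite("pics/w11.png",(255*(im/255.)**.6).astype(np.uint8))
e=np.array([[318,33],[403,347]])/2.1+[250,80]
P=onz("top",e,.362);print(P,[(np.array([[np.cos(Y),np.sin(Y)],[-np.sin(Y),np.cos(Y)]])@(p[:2]-B)) for p in P])
print(mv(bw(-.06,-.20,.33),3.381))
```

```text
t 17.8 p [ 0.6007 -0.3108  0.3207] psi -2.907 z [-0.0061  0.0042 -1.    ] F [-0.1647 -0.3203 -0.1008] gap 0.0001 q [-0.6053  0.3755  1.0947  0.      1.6788 -2.4111]
[[ 0.7848 -0.2147  0.362 ]
 [ 0.5115 -0.2836  0.362 ]] [array([ 0.1394, -0.1449]), array([-0.1423, -0.1471])]
(array([ -2.3,  -5.4, -10.1]), array([ 0.007, -0.006, -0.005]))
```

View pics/w11.png

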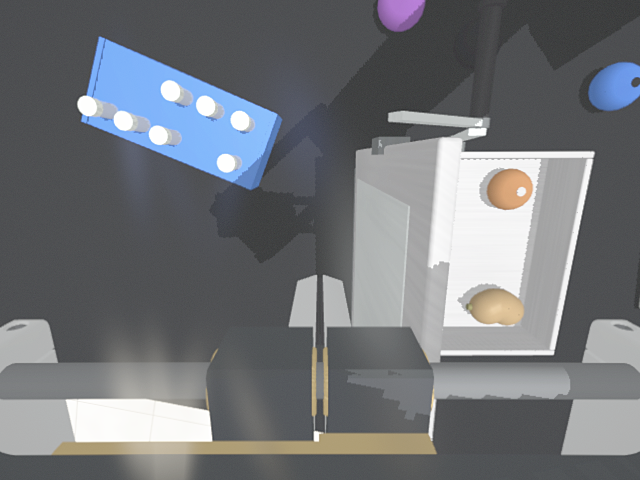

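```bash
cat > lid.py <<'E'
from h import *
def traj(b,h=.010):
    rho=.245-.03*b/1.571
    y=-.14+rho*np.sin(b)-.01*np.cos(b)-h; z=.08+rho*np.cos(b)+.01*np.sin(b)
    return y,z
def plan(bs):
    s=sense();M=R.from_rotvec(s["tcp_rot"]).as_matrix()
    for b in bs:
        y,z=traj(b); d=M.T@(np.array(bw(-.06,y,z))-s["position"])*1000; print(round(b,2),np.round(d).astype(int))
E
python3 -c "
from lid import *
plan(np.arange(0,.5,.05))"
```

```text
0.0 [-2 35 -5]
0.05 [-2 47 -4]
0.1 [-2 59 -3]
0.15 [-2 71 -1]
0.2 [-2 83  2]
0.25 [-2 94  5]
0.3 [ -2 106   9]
0.35 [ -2 117  13]
0.4 [ -2 128  18]
0.45 [ -2 138  24]
```

step_arm:
  commands: [1, 0, 10, 0, 0, 0, 0, 1, 0, 20, 0, 0, 0, 0, 1, 0, 28, 0, 0, 0, 0, 1, 0, 35, 0, 0, 0, 0, 1, 0, 42, 0, 0, 0, 0, 1, 0, 50, 0, 0, 0, 0, 1, 0, 59, -1, 0, 0, 0, 1, 0, 68, 0, 0, 0, 0, 1, 0, 77, 1, 0, 0, 0, 1, 0, 86, 3, 0, 0, 0]

```text
clock: 18.85
position: [0.5825, -0.2275, 0.323]
tcp_rot: [-0.369, 3.119, -0.001]
ft_force: [1.9, -2.4, 3.5]
finger_gap: 0.0009
```

Run:
```python
from lid import *
st()
im=grab_frame("wrist")[:,:,::-1].copy();cv2.imwrite("pics/w12.png",(255*(im/255.)**.6).astype(np.uint8))
plan(np.arange(.2,.9,.05))
```

```text
t 18.85 p [ 0.5825 -0.2275  0.323 ] psi -2.906 z [ 0.0007 -0.0004 -1.    ] F [ 1.8766 -2.3796  3.5144] gap 0.0009 q [-0.5106  0.2534  1.2463  0.      1.6411 -2.3168]
0.2 [ 0 -4  4]
0.25 [0 7 7]
0.3 [ 0 19 11]
0.35 [ 0 30 15]
0.4 [ 0 41 20]
0.45 [ 0 51 25]
0.5 [ 0 62 31]
0.55 [ 0 72 37]
0.6 [ 0 81 44]
0.65 [ 0 90 51]
0.7 [ 0 99 59]
0.75 [  0 107  67]
0.8 [  0 115  75]
0.85 [  0 123  84]
```

View pics/w12.png

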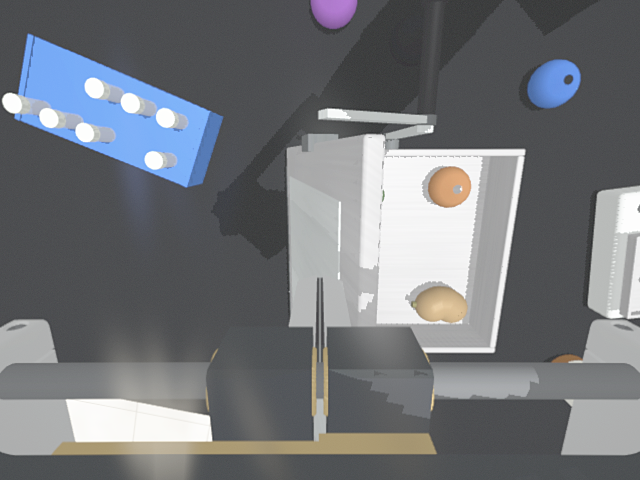

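step_arm:
  commands: [1, 0, 7, 6, 0, 0, 0, 1, 0, 19, 11, 0, 0, 0, 1, 0, 30, 15, 0, 0, 0, 1, 0, 41, 20, 0, 0, 0, 1, 0, 51, 25, 0, 0, 0, 1, 0, 62, 31, 0, 0, 0, 1, 0, 72, 37, 0, 0, 0, 1, 0, 81, 44, 0, 0, 0, 1, 0, 90, 51, 0, 0, 0, 1, 0, 99, 59, 0, 0, 0]

```text
clock: 19.9
position: [0.5592, -0.131, 0.2627]
tcp_rot: [0.369, -3.12, -0.001]
ft_force: [0.9, -1.6, 2.9]
finger_gap: 0.0005
```

Run:
```python
from lid import *
st()
plan(np.arange(.7,1.3,.05))
```

```text
t 19.9 p [ 0.5592 -0.131   0.2627] psi -2.906 z [-0.0002  0.0004 -1.    ] F [ 0.9095 -1.5941  2.9322] gap 0.0005 q [-0.381   0.167   1.4697  0.0003  1.5052 -2.1871]
0.7 [ 0  2 -1]
0.75 [ 0 10  7]
0.8 [ 0 18 16]
0.85 [ 0 25 24]
0.9 [ 0 32 33]
0.95 [ 0 39 43]
1.0 [ 0 45 52]
1.05 [ 0 50 62]
1.1 [ 0 55 72]
1.15 [ 0 60 83]
1.2 [ 0 63 93]
1.25 [  0  67 104]
1.3 [  0  70 114]
```

step_arm:
  commands: [1, 0, 10, 7, 0, 0, 0, 1, 0, 18, 16, 0, 0, 0, 1, 0, 25, 24, 0, 0, 0, 1, 0, 32, 33, 0, 0, 0, 1, 0, 39, 43, 0, 0, 0, 1, 0, 45, 52, 0, 0, 0, 1, 0, 50, 62, 0, 0, 0, 1, 0, 55, 72, 0, 0, 0, 1, 0, 60, 83, 0, 0, 0, 1, 0, 63, 93, 0, 0, 0]

```text
clock: 20.9
position: [0.5444, -0.0701, 0.1692]
tcp_rot: [0.369, -3.119, -0.001]
ft_force: [0.2, 0.5, 2.2]
finger_gap: 0.0006
```

Run:
```python
from lid import *
st()
im=grab_frame("wrist")[:,:,::-1].copy();cv2.imwrite("pics/w13.png",(255*(im/255.)**.6).astype(np.uint8))
plan(np.arange(1.2,1.6,.05))
```

```text
t 20.9 p [ 0.5444 -0.0701  0.1692] psi -2.906 z [-0.0007  0.0004 -1.    ] F [0.1602 0.468  2.2497] gap 0.0006 q [-0.2859  0.1845  1.6453  0.0002  1.3126 -2.0921]
1.2 [-1  0 -3]
1.25 [-1  3  8]
1.3 [-1  6 19]
1.35 [-1  8 29]
1.4 [-1 10 40]
1.45 [-1 11 51]
1.5 [-1 11 62]
1.55 [-1 11 73]
1.6 [-1 11 83]
```

View pics/w13.png

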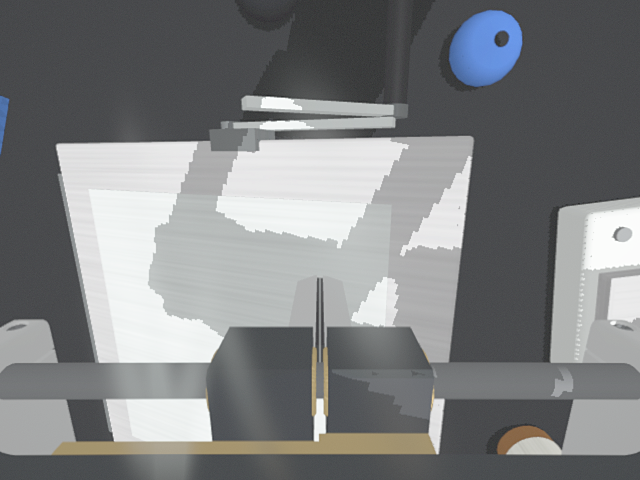

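step_arm:
  commands: [1, 0, 3, 8, 0, 0, 0, 1, 0, 5, 17, 0, 0, 0, 1, 0, 7, 26, 0, 0, 0, 1, 0, 9, 35, 0, 0, 0, 1, 0, 10, 44, 0, 0, 0, 1, 0, 11, 52, 0, 0, 0, 1, 0, 11, 60, 0, 0, 0, 1, 0, 11, 66, 0, 0, 0, 1, 0, 11, 71, 0, 0, 0, 1, 0, 11, 75, 0, 0, 0]

```text
clock: 21.95
position: [0.5421, -0.0601, 0.0949]
tcp_rot: [0.368, -3.12, 0.0]
ft_force: [-0.7, 0.8, -0.2]
finger_gap: 0.0008
```

step_arm:
  commands: [1, 0, 0, 1, 0, 0, 0, 1, 0, 0, 2, 0, 0, 0, 1, 0, 0, 3, 0, 0, 0, 1, 0, 0, 4, 0, 0, 0, 1, 0, 0, 4, 0, 0, 0, 1, 0, 0, 4, 0, 0, 0, 1, 0, 0, 4, 0, 0, 0, 1, 0, 0, 4, 0, 0, 0, 1, 0, 0, 4, 0, 0, 0, 1, 0, 0, 4, 0, 0, 0]

```text
clock: 22.95
position: [0.5422, -0.06, 0.0915]
tcp_rot: [-0.369, 3.12, 0.0]
ft_force: [0.0, -0.5, 0.0]
finger_gap: 0.0004
```

Run:
```python
from lid import *
st()
```

```text
t 22.95 p [ 0.5422 -0.06    0.0915] psi -2.906 z [ 0.  0. -1.] F [ 0.046  -0.4629  0.001 ] gap 0.0004 q [-0.2689  0.2667  1.7209  0.      1.154  -2.0749]
```

step_arm:
  commands: [1, 0, 0, 0.5, 0, 0, 0, 1, 0, 0, 1, 0, 0, 0, 1, 0, 0, 1.5, 0, 0, 0, 1, 0, 0, 2, 0, 0, 0, 1, 0, 0, 2, 0, 0, 0, 1, 0, 0, 2, 0, 0, 0, 1, 0, 0, 2, 0, 0, 0, 1, 0, 0, 2, 0, 0, 0, 1, 0, 0, 2, 0, 0, 0, 1, 0, 0, 2, 0, 0, 0]

```text
clock: 23.95
position: [0.5422, -0.06, 0.0902]
tcp_rot: [-0.369, 3.12, 0.0]
ft_force: [-2.6, -0.2, 5.5]
finger_gap: 0.0003
```

Run:
```python
from lid import *
st();s=sense()
im=grab_frame("wrist")[:,:,::-1].copy();cv2.imwrite("pics/w14.png",(255*(im/255.)**.6).astype(np.uint8))
im=grab_frame("scene")[:,:,::-1].copy();cv2.imwrite("pics/s14.png",cv2.resize((255*(im/255.)**.6).astype(np.uint8)[170:370,190:440],None,fx=3,fy=3))
```

```text
t 23.95 p [ 0.5422 -0.06    0.0902] psi -2.906 z [ 0.  0. -1.] F [-2.5911 -0.1807  5.4796] gap 0.0003 q [-0.2688  0.2684  1.7217  0.      1.1515 -2.0749]
```

View pics/s14.png

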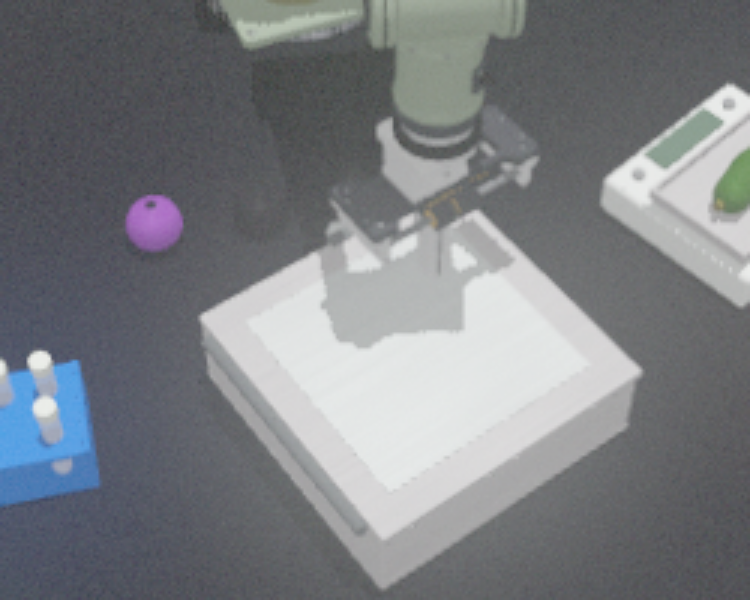

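View pics/w14.png

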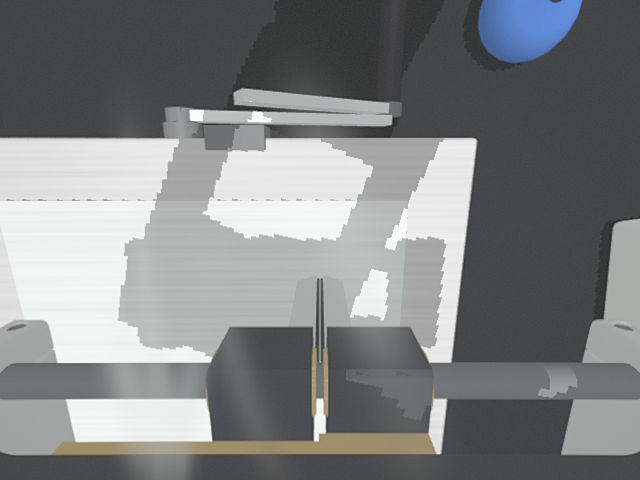

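step_arm:
  commands: [1, 0, 0, 0.5, 0, 0, 0, 1, 0, 0, 1, 0, 0, 0, 1, 0, 0, 1, 0, 0, 0, 1, 0, 0, 1, 0, 0, 0, 1, 0, 0, 1, 0, 0, 0, 1, 0, 0, 1, 0, 0, 0, 1, 0, 0, 1, 0, 0, 0, 1, 0, 0, 1, 0, 0, 0, 1, 0, 0, 1, 0, 0, 0, 1, 0, 0, 1, 0, 0, 0]

```text
clock: 25.05
position: [0.5423, -0.0599, 0.0902]
tcp_rot: [-0.369, 3.12, -0.0]
ft_force: [-2.8, 1.2, 9.8]
finger_gap: 0.0005
```

step_arm:
  commands: [1, 0, 0, -3, 0, 0, 0, 1, 0, 0, -12, 0, 0, 0, 1, 0, 0, -30, 0, 0, 0, 1, 0, 0, -55, 0, 0, 0, 1, 0, 0, -80, 0, 0, 0, 1, 0, 0, -105, 0, 0, 0, 1, 0, 0, -130, 0, 0, 0, 1, 0, 0, -150, 0, 0, 0, 1, 0, 0, -160, 0, 0, 0, 1, 0, 0, -165, 0, 0, 0]

```text
clock: 26.05
position: [0.5427, -0.0602, 0.2546]
tcp_rot: [-0.368, 3.118, -0.001]
ft_force: [-0.4, -0.2, 0.2]
finger_gap: 0.0004
```

Run:
```python
from h import *
st();s=sense()
im=grab_frame("wrist")[:,:,::-1].copy();cv2.imwrite("pics/w15.png",(255*(im/255.)**.6).astype(np.uint8))
im=grab_frame("top")[:,:,::-1].copy();cv2.imwrite("pics/t15.png",(255*(im/255.)**.6).astype(np.uint8))
im=grab_frame("scene")[:,:,::-1].copy();cv2.imwrite("pics/s15.png",cv2.resize((255*(im/255.)**.6).astype(np.uint8)[170:370,190:440],None,fx=3,fy=3))
e=np.array([[200,320],[384,530],[640,373]])/3.+[190,170]
P=onz("scene",e,.09);print([(np.array([[np.cos(Y),np.sin(Y)],[-np.sin(Y),np.cos(Y)]])@(p[:2]-B)) for p in P])
```

```text
t 26.05 p [ 0.5427 -0.0602  0.2546] psi -2.906 z [ 0.0018 -0.0005 -1.    ] F [-0.405  -0.2233  0.2074] gap 0.0004 q [-0.2689  0.1087  1.5519 -0.      1.4791 -2.0749]
[array([-0.1361, -0.1399]), array([ 0.1351, -0.1329]), array([0.1436, 0.1402])]
```

View pics/t15.png

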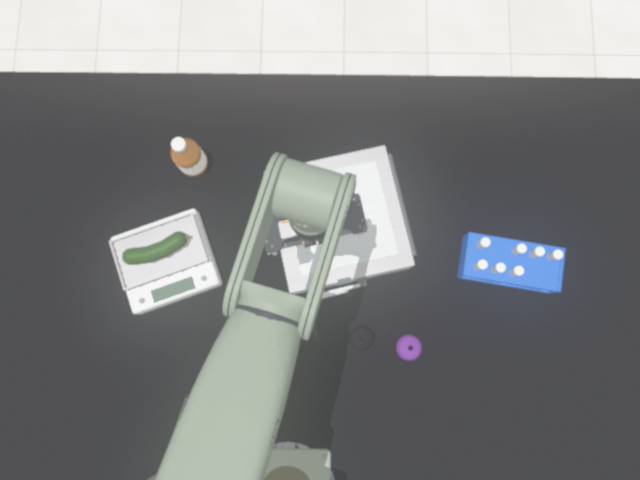

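View pics/s15.png

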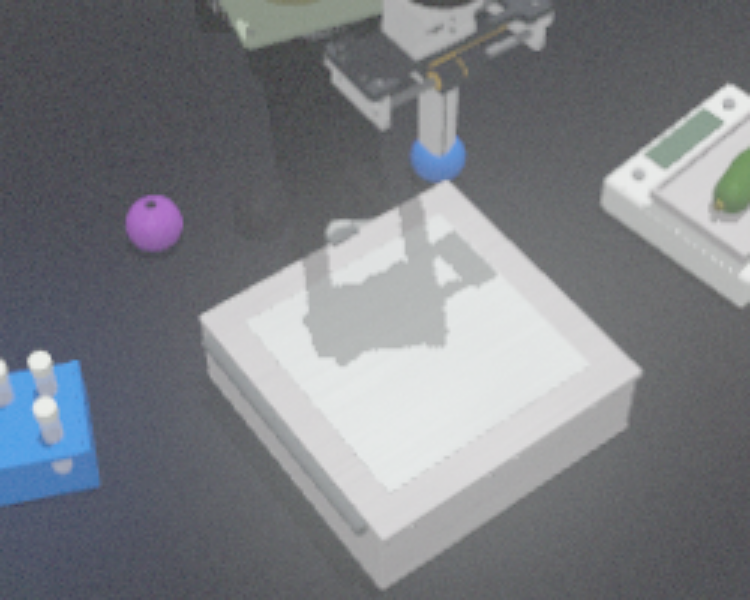

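View pics/w15.png

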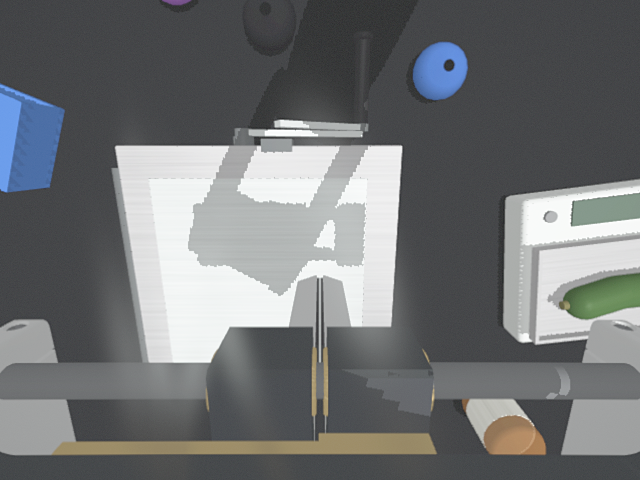

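```bash
python3 -c "
from workcell import *
s=sense();print(s['qvel'],s['ft_force'],s['clock']);print(job_done())"
```

```text
[ 0.00011911  0.00948742  0.01559773  0.00146902 -0.00204295  0.00036427] [ 0.84754162  0.75917282 -0.30437495] 26.2
the job is handed in; nothing more can be done
None
```

I handed the job in at 26.2 s of the 67 s allowed. `job_done()` gives no verdict, so the results below are from my own checks.

- **Cucumber:** I gripped it across its middle with 20 N, set it down in the tray and released it. The later wrist and top pictures show it lying flat and lengthwise near the middle of the tray.
- **Stay:** I pushed the knuckle pin about 50 mm towards +y and up, with about 4 to 5 N at the readings I took. The lid moved with it, and I estimate from the geometry that the fold was then about 0.95 rad. The last pictures show the two bars folded back on each other.
- **Lid:** I pushed it shut at about 0.5 rad/s, with forces up to about 5 N at the points I checked. It reached a hard stop with the fingertip at 90.2 mm; fully shut is 90 mm. Pressing a further 1 mm raised the force to 9.8 N without moving it, and it stayed shut after I lifted away.
- **Other things:** In the top view the bottle, tube rack and onion look-alikes I could see had not moved. The blue one was hidden there but showed in the wrist and side views. The other four pieces of produce were last seen in the bin before the lid covered them.
- **Arm:** At hand-in it was clear of everything and nearly still.

None of the checks disagreed. One contact reading was zero just before the lid's last millimetre of travel, so I lowered until I felt firm contact.

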